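Close the split mould on the mark under the curing guard

TASK

Use the double-ended push stick to feed the two steel mould halves under the low clear guard, one in from each end, and gently tap them from either side until you feel them press shut against each other and their closed seam lies on the scribed mark in the middle of the channel. Never touch the halves with the gripper or lift them out of the channel, push only lightly so that the sprung noses are not driven hard against their stops, and leave the vial, stone, cup and bracelet alone. Finish by laying the stick flat on the bare table beside the fixture.

Things in the scene. Friction and masses are not known exactly. Their poses are not given: they have to be found in the camera images.
- fixture: Fixed low fixture, slightly turned: base plate 110 (x) x 400 (y) x 8 mm; origin under its centre on the table, z up, own y along the channel (+y = left end). Two rails along y, 10 mm high above the plate, leave a channel 67 mm wide (own x +-33.5). Own y -100 to +100 is covered by a low clear guard with side walls; beyond that the channel is open on top, and the halves start there.
- left_mouth (a point): Middle of the channel floor at the guard's left (+y) mouth, fixture's own (0, +100, 8 mm); axes as the fixture. The two mouths are the only ways in: 67 mm wide between the rails, 36 mm high above the plate. The guard's clear top lies from z = 44 to 49 mm over the table, a lip over each mouth reaches z = 53 mm, and it is 110 mm wide.
- right_mouth (a point): Same at the right (-y) mouth, fixture's own (0, -100, 8 mm).
- mark (a point): Middle of the black scribed line across the channel floor, at the fixture's own (0, 0, 8 mm); axes as the fixture. Two short black ticks on top of the guard's side walls show the same line.
- left_half: Mould half starting left (+y) of the guard: steel block 64 (x) x 50 (y) x 22 mm, about 0.4 kg (0.7 to 1.3 times), loose on the plate, friction about 0.6 (varies a fifth), creeps a little under a steady push; origin under its centre, axes as the fixture within a few degrees. Seam face, with an open pocket 24 mm wide, looks to -y; the flat outer face, to be pushed, is at own y = +25 mm.
- right_half: The mirror image of the left half, starting right (-y) of the guard: seam face at own y = +25 mm, flat outer face at own y = -25 mm; same size and weight range.
- left_half_seam (a point): Lower middle of the left half's seam face, at its own (0, -25 mm, 0); axes as the half.
- right_half_seam (a point): Lower middle of the right half's seam face, at its own (0, +25 mm, 0); axes as the half.
- push_stick: Loose wooden double-ended push stick, 0.17 kg, lying on the table beyond the fixture, roughly along world y; origin under its middle at table level, own y along its length, z up. Bar 26 mm wide, z = 4 to 16 mm, on two rubber feet. A sprung black nose at each end; either end may push, so the stick need not be turned round.
- stick_grip (a point): Middle of the stick's upright grip, at the stick's own (0, 0, 47 mm): a wooden block 16 mm thick (x), 40 mm long (y), top at z = 64 mm, to be pinched across x from above.
- stick_end_left (a point): Where the stick's +y pushing face stands when its nose is free, at the stick's own (0, +110, 12 mm); fixed to the stick, it does not follow the nose. The nose is flat, 40 mm wide (x), z = 4 to 20 mm, and yields along y by up to 14 mm at 0.7 N per mm without preload, then meets a hard stop.
- stick_end_right (a point): The same for the -y nose, at the stick's own (0, -110, 12 mm).
- amber_vial: Bystander: brown vial with white cap, 38 mm across, 67 mm high, standing on the robot's side of the fixture; origin under its centre.
- find_stone: Bystander: spiky brown stone 34 x 47 x 32 mm, on the robot's side of the fixture; origin under its centre.
- bronze_cup: Bystander: dark three-footed cup 57 mm across, 31 mm high, beyond the fixture to the left; origin under its centre.
- bracelet: Bystander: dark open ring 58 x 63 x 9 mm lying beyond the fixture to the right; origin under its centre.
Things that resemble listed ones, but are neither listed nor needed, are in the scene too. Several things look just like the push_stick: the one meant starts farthest from the robot's base. Leave any green look-alike of the right_half alone.

How it is judged:
By the outcome, as a careful person would: the job done as asked, in the order asked, and still so for the second after the job is handed in, with the robot touching nothing.
It also fails if it takes over 72 s, if anything falls off the work surface, if the arm or the gripper's body presses on something with over 40 N, if the wrist force passes 120 N, or if a joint passes its speed limit or range.

ROBOT

A 6-joint arm with a two-finger parallel gripper is mounted at the origin on the work surface; the furniture and walls round the work are solid. World frame = base frame: x ahead of the robot, y to its left, z up, the work surface at z = 0. Lengths are in m, angles in degrees, forces in N, time in s.
With the tool pointing down it reaches from about 0.3 to 0.875 m from the base axis. Payload 6.4 kg.
Tool frame: the origin (TCP) lies at the centre of the arm's flange, where the gripper is bolted on; the fingertips stand 166 mm ahead of it and the grasp point (between the pads) lies bot.grasp_offset ahead of it (bot.grasp_offset is the distance from the TCP to the grasp point, in m); x points along the fingers, z is the direction in which the jaws open and shut, and the axes are right-handed (so a half turn about x gives the same grasp; the last joint's range is limited). The gripper opens to 88 mm and grips with 3 to 60 N. Pads are 18 mm wide; open, the fingers measure 123 mm over their backs; the gripper's body (75 mm by 187 mm) begins 45 mm behind the grasp point.
Start: joints at [-84.357, 10.359, 92.074, -0, 77.567, -11.82], TCP at [0.173, -0.549, 0.405] pointing down, gripper open.
Joint ranges: [-171.53, 171.53], [-51.25, 118.39], [17.06, 147.69], [-65.23, 245.23], [0, 150.52], [-178.68, 178.68]. Speed limits (degrees/s): [147.25, 147.25, 172.46, 180, 180, 180].

INTERFACE

Orientations are given as [roll, pitch, yaw] about the fixed x, y, z axes, in that order (R = Rz(yaw) Ry(pitch) Rx(roll)).
In Python, from rig import bot, vision gives the robot as it stands. Calls block until the motion is done:
- bot.move_to(position, orientation): joint-space move of the TCP to a pose.
- bot.move_straight(position, rotation=None, v=0.15): straight line of the TCP; rotation=None keeps the orientation; v is the mean speed in m/s.
- bot.goto_joints(angles): joint-space move.
- bot.command_gripper(opening, force=None): finger opening in m; force is the grip in N (None keeps the last); returns when the fingers have stopped.
- bot.pause(seconds).
- bot.inverse_kinematics(position, orientation): joint angles nearest the present ones, or None.
- bot.observe(): the state.
- vision.camera(name): name is "scene" or "top"; returns a dict with "pixels" (420x560x3 uint8, red, green, blue), "z_map" (420x560 float32, m along the optical axis (not along the pixel's ray), 0 where there is no reading), "camera_matrix" (3x3 intrinsics, pixels), "distortion" ([k1, k2, p1, p2, k3] as OpenCV has them; the pictures are not rectified), "R" (3x3) and "t" (3): a world point X has camera coordinates R X + t. Camera axes: x right, y down, z forward; pixel columns grow to the right and rows downward; lengths in m; the calibration is good to about 2 mm. A picture is of the moment at which its call begins.
A pose or a line that the arm cannot do raises bot.MotionError and nothing moves.
- bot.sign_off(): hands the job in, once; it reports no verdict.
The state is a dict: "time_s": time; "joints": joint angles; "qvel": joint speeds; "joint_torque": joint torques, N m; "tcp_pos": TCP position; "ee_rot": TCP orientation; "contact_force": force on the tool from outside, world axes, zero at the start; "wrist_torque": the same for the moment, N m; "width": finger opening in m.
Only numpy, scipy, OpenCV 4.12 (cv2) and the standard library are available. Lean on these libraries where they do the work, as an engineer would, in place of code of your own. Each camera call takes 0.05 s, during which the arm holds its last target. There are 200 camera calls.

## Working session

There is one attempt and no reset: what is moved stays moved. The work goes in short steps, each a Python script; the robot and the scene stay as the last script left them, time stands still between calls to the robot, and variables do not carry over. Pictures are saved under pics/ and viewed, on a budget of 10 in all, crops included, one or two more only if the job needs it, and the job is handed in when it is done.

```bash
mkdir -p pics; ls; python3 - <<'E'
from rig import bot, vision
import cv2, numpy as np
s=bot.observe(); print(s, bot.grasp_offset)
for n in ("scene","top"):
    c=vision.camera(n); np.savez(f"pics/{n}0.npz",**c)
    cv2.imwrite(f"pics/{n}0.png",cv2.resize(c["pixels"][:,:,::-1],(800,600)))
    print(n,c["camera_matrix"],c["distortion"],c["R"],c["t"])
E
```

```text
pics
{'time_s': 0.0, 'joints': array([-8.43562291e+01,  1.04002768e+01,  9.21314663e+01, -2.14980166e-05,
        7.75673014e+01, -1.18189633e+01]), 'qvel': array([ 0.05730982, -0.01831127, -0.00873295, -0.05093391, -0.02110957,
        0.02581305]), 'joint_torque': array([-9.00795726e-05, -4.33862865e+01, -3.41850257e+01,  7.02906051e-02,
        3.85236356e-02, -1.34406068e-04]), 'tcp_pos': array([ 0.17255136, -0.54823307,  0.40382736]), 'ee_rot': array([168.19317672,  89.90095559,  95.65591558]), 'contact_force': array([-0.75436516,  0.08452808, -0.56661243]), 'wrist_torque': array([ 0.0160869 , -0.0035336 , -0.02728949]), 'width': 0.08817298542501985} 0.1473
scene [[536.83331817   0.         276.07422557]
 [  0.         536.83331817 204.03366911]
 [  0.           0.           1.        ]] [-0.01303113  0.          0.          0.          0.        ] [[-4.30517544e-01 -9.02581854e-01 -8.00559298e-04]
 [-3.78007282e-01  1.81108900e-01 -9.07915228e-01]
 [ 8.19612799e-01 -3.90570817e-01 -4.19153072e-01]] [0.22618049 0.27509165 1.03622551]
top [[458.24660904   0.         282.86383022]
 [  0.         458.24660904 204.3593585 ]
 [  0.           0.           1.        ]] [-0.08035402  0.          0.          0.          0.        ] [[-0.00896673 -0.99965924  0.02451539]
 [-0.9841704   0.00448297 -0.17716809]
 [ 0.17699781 -0.02571594 -0.98387523]] [-0.02676746  0.49766906  1.24233775]
```

View pics/top0.png

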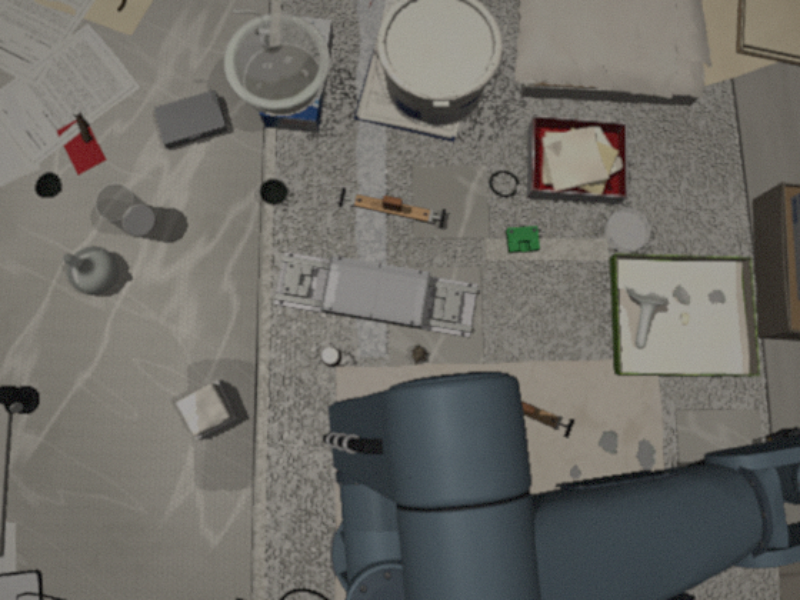

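View pics/scene0.png

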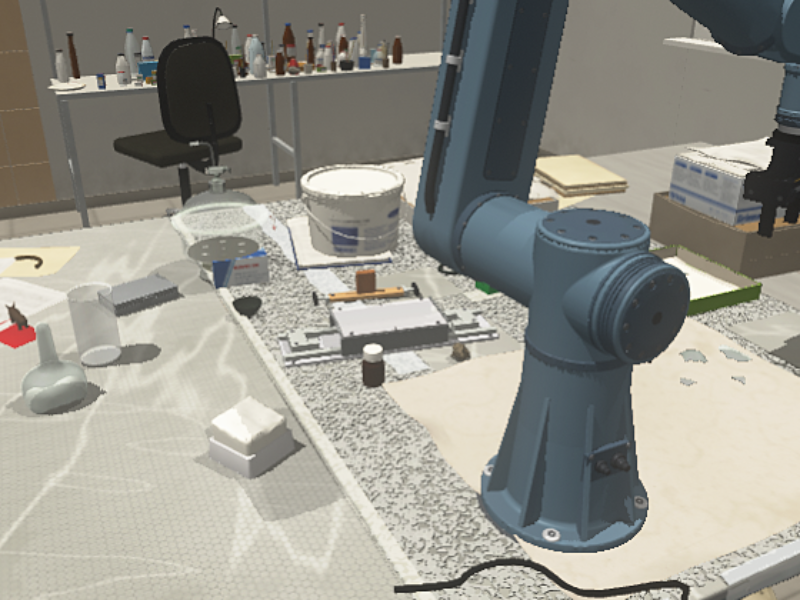

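Top picture (at 800 px scale): fixture at about (378,292), with the halves at (302,277) and (456,300). The far stick runs (342,197)–(443,217) with its grip at (392,203), the cup is at (273,190), the bracelet at (504,183), the vial at (332,355) and the stone at (420,354). A green look-alike is at (522,239). I'll enlarge the work area and measure it.

```bash
cat > h.py <<'E'
import numpy as np, cv2
from scipy.spatial.transform import Rotation as Rot
def ray(c,uv):
    p=cv2.undistortPoints(np.array(uv,float).reshape(-1,1,2),c["camera_matrix"],c["distortion"])[:,0]
    d=np.c_[p,np.ones(len(p))]@c["R"]; o=-c["R"].T@c["t"]
    return o,d
def plane(c,uv,z):
    o,d=ray(c,uv); return o+d*((z-o[2])/d[:,2])[:,None]
def proj(c,X):
    return cv2.projectPoints(np.array(X,float).reshape(-1,3),cv2.Rodrigues(np.array(c["R"]))[0],np.array(c["t"]),c["camera_matrix"],c["distortion"])[0][:,0]
def load(f): return dict(np.load(f))
E
python3 - <<'E'
from h import *
c=load("pics/top0.npz"); im=c["pixels"][:,:,::-1]
x0,y0,w,h=180,115,170,127
cr=cv2.resize(im[y0:y0+h,x0:x0+w],(800,598),interpolation=cv2.INTER_CUBIC)
cr=np.clip(cr.astype(float)*1.5,0,255).astype(np.uint8)
cv2.imwrite("pics/crop1.png",cr)
hsv=cv2.cvtColor(im,cv2.COLOR_BGR2HSV)
m=((hsv[...,0]>5)&(hsv[...,0]<22)&(hsv[...,1]>90)).astype(np.uint8)
n,l,st,ce=cv2.connectedComponentsWithStats(m)
for i in range(1,n):
    if st[i,4]>25: print("wood",st[i],ce[i],plane(c,ce[i],0.016))
# depth height map over work area
v,u=np.mgrid[0:420,0:560]; o,d=ray(c,np.c_[u.ravel(),v.ravel()]); z=c["z_map"].ravel()
P=(o+d*z[:,None]).reshape(420,560,3)
k=c["z_map"]>0
for nm,(a,b) in dict(table=(300,240),guard=(265,204),grip=(274,142)).items(): print(nm,P[b,a])
E
```

```text
wood [550 130  10 101 368] [554.35054348 182.08967391] [[ 0.56758433 -0.85588587  0.016     ]]
wood [248 137  52  18 425] [274.52       144.67764706] [[ 0.68131177 -0.00791931  0.016     ]]
wood [365 282  25  16 148] [376.47297297 289.39189189] [[ 0.25864381 -0.29187399  0.016     ]]
table [ 0.40089631 -0.07936203  0.00397528]
guard [0.49837167 0.01997844 0.04675251]
grip [ 0.67532477 -0.0061126   0.05987788]
```

View pics/crop1.png

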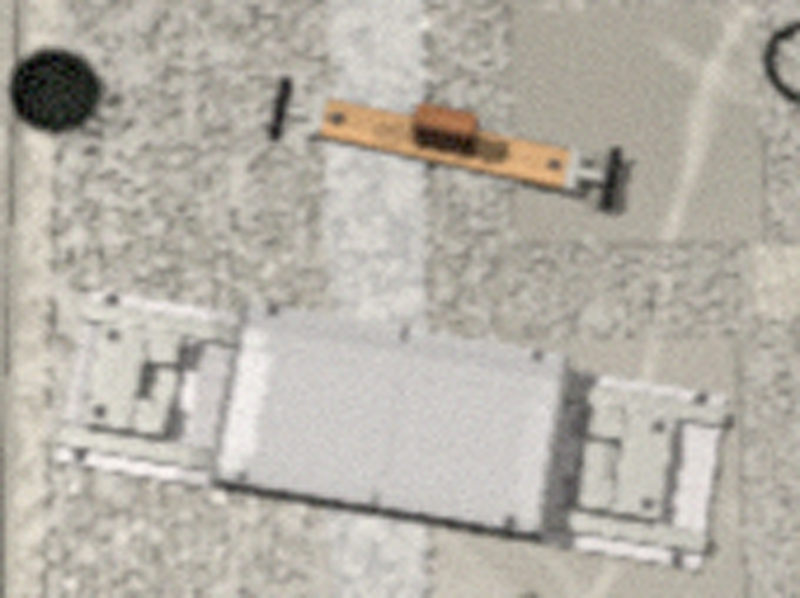

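Enlarged crop (4.706×): noses at (281,108) and (613,180), grip top at (445,112). Rail screws are at (112,299), (80,455), (700,398) and (682,560), and guard ticks at (404,332) and (376,498). The left half spans x≈90–182 and the right half 583–670. Next I compute poses and check clearances.

```bash
python3 - <<'E'
from h import *
from rig import bot
c=load("pics/top0.npz"); s=800/170
f=lambda pts:(np.array(pts,float)+.5)/s-.5+[180,115]
pr=lambda n,a:print(n,np.round(a,4).tolist())
print("cam",-c["R"].T@c["t"])
n=plane(c,f([(281,108),(613,180)]),.018); pr("noses",n); dn=n[0]-n[1]; pr("len,yaw",[np.hypot(*dn[:2]),np.degrees(np.arctan2(-dn[0],dn[1]))]); pr("mid",n.mean(0))
pr("grip top",plane(c,f([(446,115)]),.064))
sc=plane(c,f([(112,299),(80,455),(700,398),(682,560)]),.018); pr("screws",sc); pr("ctr",sc.mean(0))
a=sc[:2].mean(0)-sc[2:].mean(0); pr("yaw,len",[np.degrees(np.arctan2(-a[0],a[1])),np.hypot(*a[:2])])
t=plane(c,f([(404,332),(376,498)]),.049); pr("ticks",t); pr("ctr",t.mean(0)); b=t[0]-t[1]; pr("yaw,len",[np.degrees(np.arctan2(b[1],b[0])),np.hypot(*b[:2])])
pr("Lhalf corners z30",plane(c,f([(95,330),(90,430),(183,345),(172,437)]),.03))
pr("Rhalf corners z30",plane(c,f([(588,410),(578,510),(678,420),(664,520)]),.03))
v,u=np.mgrid[0:420,0:560]; o,d=ray(c,np.c_[u.ravel(),v.ravel()]); z=c["z_map"].ravel()
P=o+d*z[:,None]; P=P[z>0]
q=P[(P[:,0]>.55)&(P[:,0]<1.0)&(abs(P[:,1])<.35)]
for x in np.arange(.56,1,.04):
    k=q[abs(q[:,0]-x)<.02]; pr("x%.2f maxz"%x,[k[:,2].max()]+list(k[k[:,2].argmax(),:2]))
E
```

```text
cam [0.26966008 0.00295851 1.31113262]
noses [[0.7028, 0.0957, 0.018], [0.6556, -0.1115, 0.018]]
len,yaw [0.2125, -12.8496]
mid [0.6792, -0.0079, 0.018]
grip top [[0.6828, -0.0072, 0.064]]
screws [[0.5804, 0.1984, 0.018], [0.4833, 0.2157, 0.018], [0.5169, -0.1622, 0.018], [0.4172, -0.1487, 0.018]]
ctr [0.4994, 0.0258, 0.018]
yaw,len [-10.137, 0.3682]
ticks [[0.5519, 0.0186, 0.049], [0.4516, 0.0353, 0.049]]
ctr [0.5018, 0.0269, 0.049]
yaw,len [-9.4816, 0.1017]
Lhalf corners z30 [[0.5582, 0.2065, 0.03], [0.4965, 0.2081, 0.03], [0.5487, 0.1529, 0.03], [0.492, 0.1586, 0.03]]
Rhalf corners z30 [[0.5075, -0.0924, 0.03], [0.4464, -0.0853, 0.03], [0.5011, -0.1469, 0.03], [0.4401, -0.137, 0.03]]
x0.56 maxz [0.0583, 0.5649, 0.0953]
x0.60 maxz [0.0301, 0.6093, -0.2879]
x0.64 maxz [0.027, 0.6253, -0.2923]
x0.68 maxz [0.0689, 0.6753, -0.0145]
x0.72 maxz [0.0568, 0.7069, -0.2897]
x0.76 maxz [0.0535, 0.7541, -0.2957]
x0.80 maxz [0.0545, 0.7941, -0.2975]
x0.84 maxz [0.1795, 0.8495, -0.0732]
x0.88 maxz [0.1823, 0.8982, 0.2086]
x0.92 maxz [0.2434, 0.9385, 0.2106]
x0.96 maxz [0.3039, 0.9457, 0.2624]
```

```bash
cat >> h.py <<'E'
from rig import bot, vision
C=np.array([.500,.026]); YAW=-9.8          # fixture centre and yaw
def axes(y): y=np.radians(y); return np.array([np.cos(y),np.sin(y)]),np.array([-np.sin(y),np.cos(y)])
def eul(yaw):
    "tool down, jaws along own x of something turned by yaw; sign nearest present joint 6"
    x,_=axes(yaw); best=None
    for s in (1,-1):
        zt=np.r_[s*x,0]; xt=np.array([0,0,-1.]); R=np.c_[xt,np.cross(zt,xt),zt]
        cur=Rot.from_euler("xyz",bot.observe()["ee_rot"],degrees=True)
        a=(cur.inv()*Rot.from_matrix(R)).magnitude()
        if best is None or a<best[0]: best=(a,Rot.from_matrix(R).as_euler("xyz",degrees=True))
    return best[1]
def pos(xy,z): return [xy[0],xy[1],z+bot.grasp_offset]   # z = height of grasp point
def fx(x,y): a,b=axes(YAW); return C+a*x+b*y            # fixture -> world
def own(p): a,b=axes(YAW); d=np.array(p[:2])-C; return np.array([d@a,d@b])
def force(n=8):
    a,b=axes(YAW); F=[]
    for _ in range(n): F.append(bot.observe()["contact_force"]); bot.pause(.01)
    F=np.array(F); m=F.mean(0); return m[:2]@b, m[:2]@a, m[2], F[:,1].std()
E
python3 - <<'E'
from h import *
import warnings; warnings.simplefilter("ignore")
xy=np.array([.681,-.0075]); e=eul(-12.85); print(e, bot.inverse_kinematics(pos(xy,.047),e))
bot.move_to(pos(xy,.16),e); print(bot.observe()["time_s"],bot.observe()["tcp_pos"],bot.observe()["joints"])
c=vision.camera("top"); np.savez("pics/t1.npz",**c)
d=vision.camera("scene"); np.savez("pics/s1.npz",**d)
a=cv2.resize(c["pixels"][110:230,180:340,::-1],(640,480)); b=d["pixels"][170:290,180:360,::-1]
cv2.imwrite("pics/v1.png",cv2.resize(b,(800,533),interpolation=cv2.INTER_CUBIC))
print(force())
E
```

```text
[12.85 90.    0.  ] [-1.05915560e+01  3.67974480e+01  8.22451490e+01 -2.54444375e-14
  6.09574030e+01  2.25844399e+00]
2.75 [ 0.68101899 -0.00864494  0.30754776] [-1.06844472e+01  2.86717984e+01  7.98919239e+01 -1.42199080e-02
  7.14128926e+01  2.25685068e+00]
(np.float64(0.2786983833826457), np.float64(0.2526662982726733), np.float64(0.03385253661360324), np.float64(0.3069765237123857))
```

View pics/v1.png

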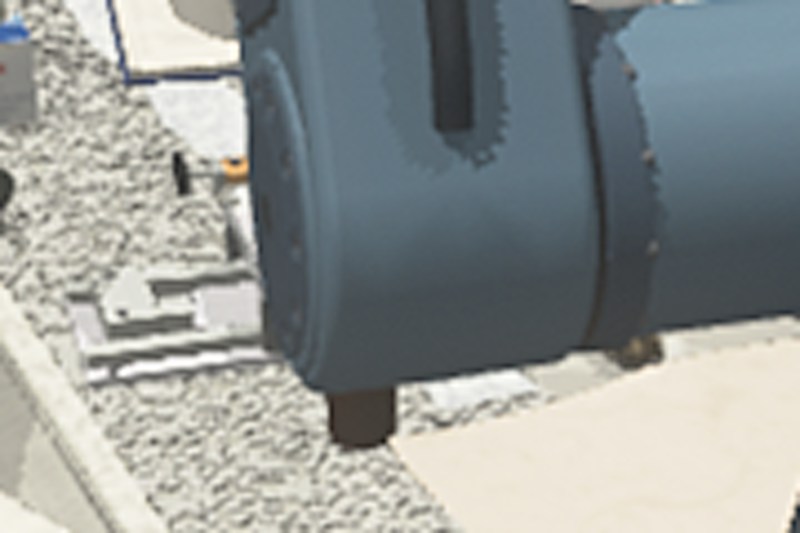

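The arm hides the stick here; the left nose shows at about (180,172) and the fixture's left end at (165,320), consistent with the measurements. The grasp margin (±30 mm in x, ±10 mm in y) is ample, so I grasp.

```bash
python3 - <<'E'
from h import *
import warnings; warnings.simplefilter("ignore")
xy=np.array([.681,-.0075])
def ob(): s=bot.observe(); return s["time_s"],np.round(s["tcp_pos"],4),np.round(s["contact_force"],2)
bot.move_straight(pos(xy,.049),v=.12); print(ob())
print(bot.command_gripper(.010,25), bot.observe()["width"], ob())
bot.move_straight(pos(xy,.12),v=.12); print(ob(), bot.observe()["width"])
for i in range(5): print(np.round(bot.observe()["tcp_pos"],4)); bot.pause(.02)
print(force(10))
# carry to left of the fixture, stick end beyond the plate end
e=eul(YAW); p=fx(0,.318); bot.move_to(pos(p,.12),e); print(ob()); print(force(10))
c=vision.camera("top"); np.savez("pics/t2.npz",**c); d=vision.camera("scene"); np.savez("pics/s2.npz",**d)
a=cv2.resize(c["pixels"][140:260,150:310,::-1],(800,600),interpolation=cv2.INTER_CUBIC)
cv2.imwrite("pics/v2.png",np.clip(a*1.4,0,255).astype(np.uint8)); print(ob())
E
```

```text
(3.9917, array([ 0.6816, -0.0076,  0.1974]), array([ 0.35, -0.64, -0.04]))
False 0.015725362363806443 (5.075, array([ 0.681 , -0.0075,  0.1962]), array([ 0.73, -1.31, -0.14]))
(5.8167, array([ 0.6806, -0.0074,  0.2667]), array([ 0.12, -0.82, -2.34])) 0.01594717298038063
[ 0.6806 -0.0074  0.2667]
[ 0.6805 -0.0074  0.2664]
[ 0.6805 -0.0074  0.2663]
[ 0.6805 -0.0074  0.2661]
[ 0.6804 -0.0074  0.266 ]
(np.float64(-0.06398510193784465), np.float64(0.02186606720119571), np.float64(-1.88030296265416), np.float64(0.558582749850563))
(7.3667, array([0.5549, 0.3384, 0.2673]), array([ 0.25, -0.7 , -1.72]))
(np.float64(-0.2142995007908857), np.float64(0.06758978160148185), np.float64(-1.737896602373631), np.float64(0.583262539204724))
(7.55, array([0.555 , 0.3382, 0.2673]), array([-0.32, -0.46, -1.07]))
```

View pics/v2.png

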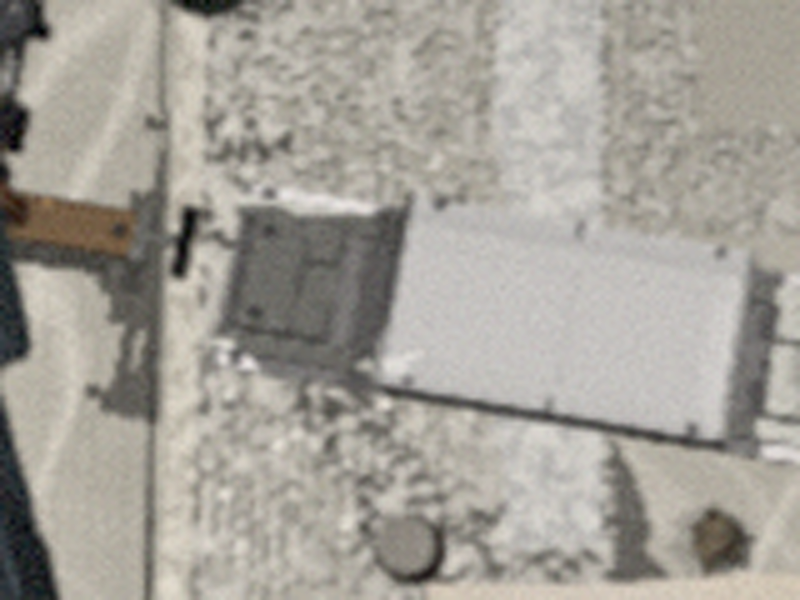

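The held stick's left nose is at (187,242) in this crop and lined up with the channel. The left half is at about (285,275), still untouched. Now a gentle symmetric reference touch of the guard's end lip, to calibrate stick against fixture, then the left half gets pushed in.

```bash
cat >> h.py <<'E'
import warnings; warnings.simplefilter("ignore")
K=.7
def state(s,b=0,n=6):
    "r = mean own y*s of grasp point, own x, push force"
    a,y=axes(YAW); T=[];F=[]
    for _ in range(n):
        o=bot.observe(); T.append(own(o["tcp_pos"])); F.append(o["contact_force"][:2]@y); bot.pause(.01)
    T=np.mean(T,0); return T[1]*s,T[0],np.mean(F)*s-b
def go(s,r,z,v=.1,x=0): bot.move_straight(pos(fx(x,s*r),z),v=v)
def steps(s,r,z,b,step,stop,rmin,v=.03):
    "push inwards in small steps till stop(face,F); prints r, F, face (mm)"
    L=[]
    while True:
        rr,x,F=state(s,b); face=rr*1e3-110+max(F,0)/K; L.append((rr*1e3,F,face))
        if stop(face,F) or r-step<rmin: break
        r-=step; go(s,r,z,v)
    for l in L: print("  r %.1f F %.2f face %.1f"%l)
    print("  t",bot.observe()["time_s"],"cmd r",r,"x",round(x*1e3,1)); return r,L
def liptouch(s):
    go(s,.222,.085); b=state(s,0,12)[2]; print("bias",b)
    r,L=steps(s,.222,.085,b,.002,lambda f,F:F>2.,.200); go(s,.225,.085); return r
E
python3 - <<'E'
from h import *
c=load("pics/t2.npz"); print("nose own",own(plane(c,[(187/5+150,242/5+140)],.091)[0]),"half outer own",own(plane(c,[(233/5+150,270/5+140)],.03)[0]))
liptouch(1)
E
```

```text
nose own [-0.00084634  0.20719577] half outer own [-0.00138797  0.19152054]
bias -0.1948954732156901
  r 222.6 F 0.26 face 112.9
  r 220.0 F 0.30 face 110.5
  r 217.9 F 0.03 face 107.9
  r 215.9 F 0.18 face 106.2
  r 213.9 F 0.47 face 104.6
  r 211.9 F 0.20 face 102.2
  r 209.9 F 0.32 face 100.4
  r 208.1 F 1.45 face 100.1
  r 206.1 F 2.99 face 100.4
  t 11.275 cmd r 0.206 x 0.1
```

Lip felt at 100.2 mm, right where expected. Now the left half.

```bash
python3 - <<'E'
from h import *
z=.059
go(1,.225,.10); go(1,.325,.10,.2); go(1,.325,z,.08); b=state(1,0,12)[2]; print("bias",b,bot.observe()["time_s"])
go(1,.290,z,.06); print(state(1,b))
go(1,.250,z,.06); print(state(1,b))
go(1,.182,z,.06); print(state(1,b),bot.observe()["time_s"])
r,L=steps(1,.182,z,b,.004,lambda f,F:f<59,.155)
r,L=steps(1,r,z,b,.002,lambda f,F:f<53,.150)
E
```

```text
bias -0.14452916899611792 13.325
(np.float64(0.2900057687821964), np.float64(9.859466781977948e-05), np.float64(0.6079603883030334))
(np.float64(0.2499406341729966), np.float64(3.1073932371104516e-05), np.float64(1.6107106450777502))
(np.float64(0.1822304270330478), np.float64(-1.553912076428083e-05), np.float64(2.073573806452597)) 16.3083
  r 182.3 F 1.85 face 74.9
  r 177.8 F 1.67 face 70.2
  r 173.8 F 1.47 face 65.9
  r 169.8 F 1.48 face 61.9
  r 165.8 F 1.53 face 58.0
  t 17.6917 cmd r 0.16599999999999998 x 0.0
  r 165.9 F 1.16 face 57.5
  r 164.0 F 2.22 face 57.2
  r 161.9 F 1.73 face 54.4
  r 159.9 F 1.93 face 52.7
  t 18.6417 cmd r 0.15999999999999998 x 0.0
```

```bash
python3 - <<'E'
from h import *
z=.059
r,L=steps(1,.160,z,-.145,.0015,lambda f,F:f<51.3,.155)
go(1,.230,z,.15); go(1,.230,.125,.15)
bot.move_straight(pos(fx(0,-.225),.125),v=.3); print(bot.observe()["time_s"])
liptouch(-1)
go(-1,.225,.10); go(-1,.315,.10,.2); print(bot.observe()["time_s"])
c=vision.camera("top"); np.savez("pics/t3.npz",**c)
a=cv2.resize(c["pixels"][140:260,200:360,::-1],(800,600),interpolation=cv2.INTER_CUBIC)
cv2.imwrite("pics/v3.png",np.clip(a*1.4,0,255).astype(np.uint8))
E
```

```text
r 159.9 F 1.76 face 52.4
  r 158.4 F 2.10 face 51.4
  r 156.9 F 1.99 face 49.8
  t 19.2917 cmd r 0.157 x 0.0
22.1833
bias 0.27936496246271963
  r 222.1 F -0.11 face 112.1
  r 220.0 F -0.14 face 110.0
  r 217.9 F -0.33 face 107.9
  r 215.9 F -0.41 face 105.9
  r 213.9 F -0.00 face 103.9
  r 211.9 F -0.09 face 101.9
  r 209.9 F -0.02 face 99.9
  r 208.1 F 0.89 face 99.3
  r 206.1 F 2.55 face 99.8
  t 25.2833 cmd r 0.206 x 0.1
26.525
```

View pics/v3.png

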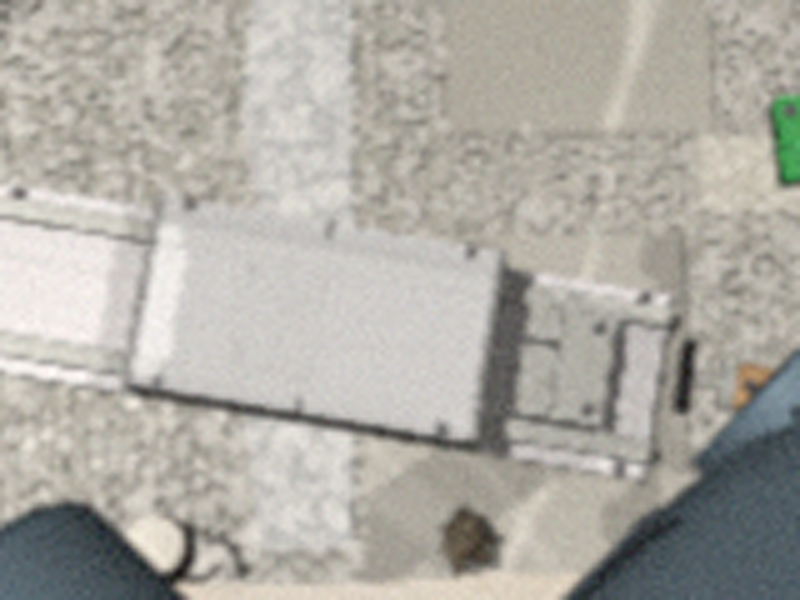

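The picture shows the left end of the channel empty (left half is in), the right half at about (565,365) and the stick nose ready at (685,375). Lip touches of +100.2 and −99.6 put the centre at +0.3 mm. Feed the right half.

```bash
python3 - <<'E'
from h import *
z=.059
go(-1,.315,z,.08); b=state(-1,0,12)[2]; print("bias",b)
go(-1,.270,z,.06); print(state(-1,b))
go(-1,.168,z,.06); print(state(-1,b),bot.observe()["time_s"])
r,L=steps(-1,.168,z,b,.003,lambda f,F:f<55 or F>3.3,.150)
r,L=steps(-1,r,z,b,.0015,lambda f,F:F>3.2,.148)
E
```

```text
bias 0.3152916270146498
(np.float64(0.2701882390658861), np.float64(0.0001037486184189819), np.float64(1.5045776584390465))
(np.float64(0.16824001709879158), np.float64(-7.495674487492076e-06), np.float64(2.987838756417116)) 30.1833
  r 168.2 F 2.67 face 62.0
  r 164.8 F 2.25 face 58.0
  r 161.8 F 2.47 face 55.4
  r 158.8 F 1.84 face 51.4
  t 31.1333 cmd r 0.159 x -0.0
  r 158.9 F 2.43 face 52.3
  r 157.5 F 3.28 face 52.2
  t 31.4833 cmd r 0.1575 x 0.0
```

```bash
python3 - <<'E'
from h import *
r,L=steps(-1,.1575,.059,.315,.001,lambda f,F:F>4. or f<49,.148)
E
```

```text
r 157.5 F 3.14 face 52.0
  r 156.5 F 3.32 face 51.2
  r 155.5 F 3.28 face 50.2
  r 154.5 F 3.92 face 50.1
  r 153.6 F 4.50 face 50.0
  t 32.7333 cmd r 0.1535 x 0.1
```

```bash
python3 - <<'E'
from h import *
z=.059
r,L=steps(-1,.1535,z,.315,.0008,lambda f,F:F>5.2 or f<49.5,.1518)
go(-1,.230,z,.15); go(-1,.230,.125,.15)
bot.move_straight(pos(fx(0,.230),.125),v=.3); go(1,.230,z,.12); b=state(1,0,12)[2]; print("bias",b,bot.observe()["time_s"])
go(1,.164,z,.1)
r,L=steps(1,.164,z,b,.0015,lambda f,F:F>3.6 or f<49.5,.153)
E
```

```text
r 153.6 F 4.12 face 49.5
  t 32.7833 cmd r 0.1535 x 0.1
bias -0.2646798834359682 36.5167
  r 164.2 F 0.35 face 54.7
  r 162.8 F 0.16 face 53.0
  r 161.0 F 0.19 face 51.3
  r 159.5 F 0.64 face 50.4
  r 158.0 F 1.53 face 50.2
  r 156.6 F 2.53 face 50.2
  r 155.1 F 3.40 face 49.9
  r 153.6 F 4.47 face 50.0
  t 39.475 cmd r 0.1535 x 0.0
```

Left face holds at 50.0–50.2 mm up to 4.5 N, about twice the sliding force of one half. The faces sum to about 100 mm, so the halves are shut, with the seam within about 0.5 mm of the mark. Now lay the stick back on the table.

```bash
python3 - <<'E'
from h import *
q0=[-84.357, 10.359, 92.074, 0, 77.567, -11.82]
go(1,.230,.059,.15); go(1,.230,.125,.15)
xy=np.array([.676,-.0075]); bot.move_to(pos(xy,.125),eul(-12.85))
bot.move_straight(pos(xy,.053),v=.1); print(force(6)); bot.move_straight(pos(xy,.0492),v=.03); print(force(6))
bot.command_gripper(.05); bot.move_straight(pos(xy,.20),v=.2); print(bot.observe()["time_s"])
bot.goto_joints(q0); print(bot.observe()["time_s"])
c=vision.camera("top"); d=vision.camera("scene"); np.savez("pics/t4.npz",**c); np.savez("pics/s4.npz",**d)
a=cv2.resize(c["pixels"][115:242,180:350,::-1],(800,598),interpolation=cv2.INTER_CUBIC)
cv2.imwrite("pics/v4.png",np.clip(a*1.4,0,255).astype(np.uint8))
b=d["pixels"][180:290,180:360,::-1]; cv2.imwrite("pics/v4s.png",cv2.resize(b,(800,489),interpolation=cv2.INTER_CUBIC))
E
```

```text
(np.float64(0.031902477497765064), np.float64(-0.19934167895927704), np.float64(-1.552425535899893), np.float64(0.5202182976733284))
(np.float64(-0.23014833359826464), np.float64(-0.08355899484605775), np.float64(-1.5372358240464499), np.float64(0.2844381001588686))
44.6583
47.275
```

View pics/v4.png

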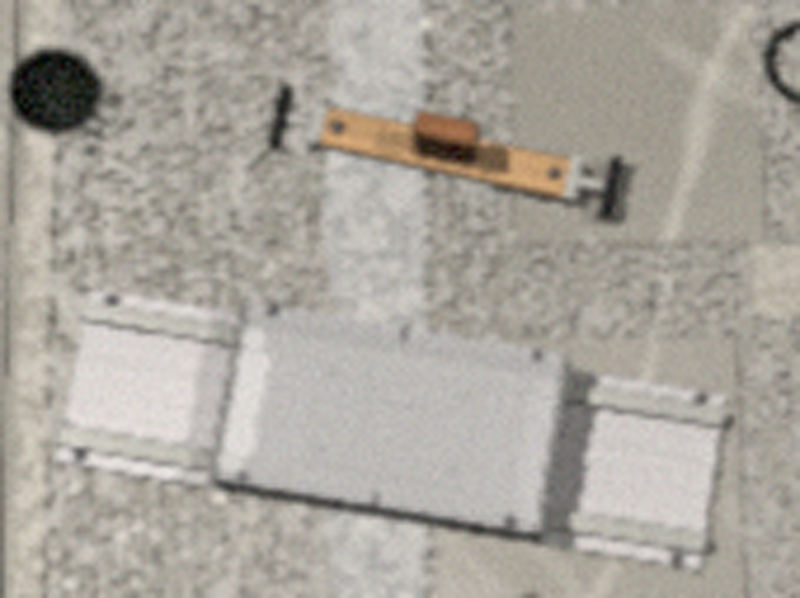

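View pics/v4s.png

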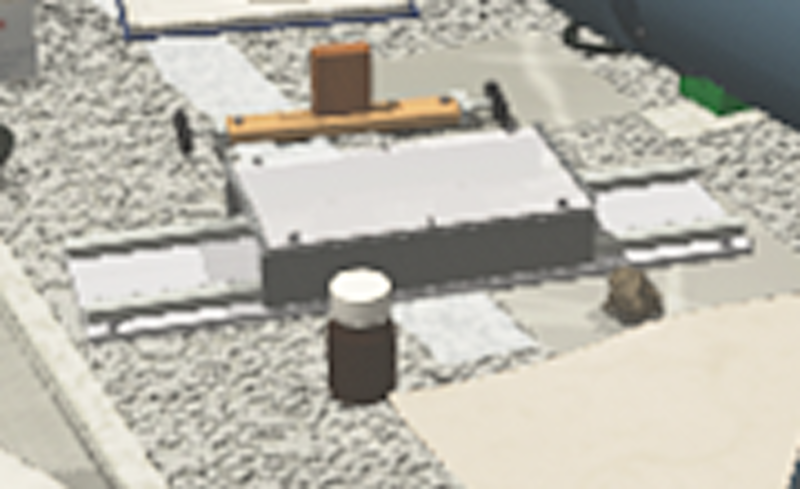

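Both open channel ends are empty, so both halves are under the guard. The stick lies flat beyond the fixture with noses at (281,117) and (614,188). Cup (55,90), bracelet (790,62), vial and stone are where they started.

```bash
python3 -c "
from rig import bot
print(bot.sign_off(), bot.observe()['time_s'])"
```

```text
the job is handed in; nothing more can be done
the job is handed in; nothing more can be done
```

The job is done and handed in after about 47 s of the 72 s allowed. I pushed both halves in under the guard, one from each end, and tapped them shut at the mark. The stick is back flat on the bare table beyond the fixture.

- **Centre reference:** I lightly touched the guard's end lip with each end of the stick. The touches came at +100.2 mm and −99.6 mm, which puts the channel's centre at +0.3 mm in my measurements.
- **Closed:** Each outer face stopped moving at about 50 mm (right 49.5–50.1, left 49.9–50.2) while the push rose to about 4.5 N. A single half slides at about 2–3 N, so each was pressing on the other. The two distances add up to the 100 mm expected for closed halves.
- **Seam position:** By feel, the seam lies within about 0.5 mm of the mark. The camera could not confirm this, because the guard hides the seam.
- **Light pushing:** The highest push read was 4.5 N, about 6.4 mm of the nose's 14 mm travel, so neither nose was near its stop at any reading.
- **Final pictures:** Both open channel ends are empty and the stick lies flat. The vial, stone, cup and bracelet look unmoved.

No check failed or disagreed.

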